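# Set the lid press and hold the lid down

## Robot

A 6-joint arm with a two-finger parallel gripper is mounted at the origin on the work surface. World frame = base frame: x ahead of the robot, y to its left, z up, the work surface at z = 0. Lengths are in m, angles in rad, forces in N, time in s.
With the tool pointing down it reaches from about 0.35 to 0.975 m from the base axis. Payload 4.9 kg.
Tool frame: the origin (TCP) lies at the very end of the fingers, on their centre line; the grasp point (between the pads) lies 19 mm behind it (ctrl.grasp_offset is the distance from the TCP to the grasp point, in m); z points along the fingers, y is the line along which they close (so a half turn about z gives the same grasp; the last joint's range is limited). The gripper opens to 85 mm and grips with 20 to 120 N. Pads are 22 mm wide; open, the fingers measure 114 mm over their backs; the gripper's body (76 mm by 85 mm) begins 54 mm behind the grasp point. The pads swing forward as they close: fully open they stand 13 mm farther back than shut.
Start: joints at [1.014, 0.053, 1.613, -0, 1.476, -0.119], TCP at [0.265, 0.566, 0.231] pointing down, gripper open.
Joint ranges: [-3.01, 3.01], [-1.01, 2.22], [0.06, 2.58], [-1.02, 4.17], [0.09, 2.62], [-3.14, 3.14]. Speed limits (rad/s): [2.57, 2.57, 3.14, 3.14, 3.14, 3.14].

## Interface

Orientations are given as a rotation vector (axis times angle).
In Python, from station import ctrl, optics gives the robot as it stands.
- The arm moves only by the shell command python3 -m handwheel 'ROWS' [OPENING] [FORCE]. ROWS is JSON, a list of rows, each an object of numbers: "tx", "ty", "tz": the shift along the tool's x, y, z in mm; "roll": the turn about the tool's z in rad. A call has 1 to 12 rows; each row shifts and turns the commanded pose from where the row before left it, along the tool's axes as they then stand; what a row does not reach is not made up. A row lasts 1/12 s, in which the tool goes at most 41.7 mm and 7.16 degrees, less where a joint would pass 70% of its speed; a pose out of reach is approached as far as the arm can. A call with a gripper value outside its range is refused whole. OPENING is the finger opening in mm, from 0 to 85.4, set as the call begins (- or left out, the last holds). The fingers move at their own pace and stop on an object; FORCE is the grip in N (left out, the last holds). Time passes only in rows, so rows that do not move let the fingers close. It gives the time, the measured TCP pose, the force, the opening and the grip force at its end, in the units of the state.
- ctrl.get_obs(): the state, without advancing time (a new reading comes with each control period).
- optics.get_image(name): name is "scene" or "top"; returns (picture, depth): 480x640x3 uint8, red, green, blue; 480x640 float32, m along the optical axis (not along the pixel's ray), 0 where there is no reading.
- optics.camera_params(name): a dict with "mtx" (3x3 intrinsics, pixels), "extrinsics" (4x4, takes a point from camera to world coordinates). Camera axes: x right, y down, z forward; pixel columns grow to the right and rows downward; lengths in m; the calibration is good to about 2 mm. A picture is of the moment at which its call begins. camera_params takes no time and is no camera call.
- ctrl.finish_job(): hands the job in; it is judged then, once.
The state is a dict: "t": time; "q": joint angles; "dq": joint speeds; "effort": joint torques, N m; "tool_pos": TCP position; "tool_rot": TCP orientation; "contact_force": force on the tool from outside, world axes, zero at the start; "wrist_torque": the same for the moment, N m; "opening": finger opening in m; "grip_force": force on a finger pad.
Only numpy, scipy, OpenCV 4.12 (cv2) and the standard library are available. Lean on these libraries where they do the work, as an engineer would, in place of code of your own. Each camera call takes 0.05 s, during which the arm holds its last target. There are 200 camera calls.

## Task

Seal the tub that stands in the lid press: first turn the setting knob, a little at a time, until the arrow pointer on the scale lines up with the small upright tab, then bring the lever handle down until the thin needle lines up with the same tab, and keep holding the handle there. The program finishes while still holding the lever down at that mark, with arrow, needle and tab in line; leave the tab where it is clipped, the tub in its place under the press and the bowl, bottle and spatula alone.

Things in the scene. Friction and masses are not known exactly. Their poses are not given: they have to be found in the camera images.
- press: Bench lid press, fixed; white frame 260 mm tall. Axes at yaw 0: x away from the robot, y left. Origin at table height, x on the lever's line, 125 mm right (-y) of column and lever pivot. In front (mm) x -205 to -80, y -100 to 170 a steel console 60 high with knob (left) and white scale: lines every 10 along y, zero at y 50, values grow to -y.
- knob_grip (a point): On the vertical axis of the setting knob (press x -145, y 128 mm) at the height to grip, 97 mm above the table. Black disc 44 mm across with an upright grip bar 42 long x 14 thick x 32 mm tall, its top 7 mm above this point; the mounting disc below (68 mm across) has its top at 66 mm. This frame's x axis runs along the bar and turns with it.
- knob (a joint): Knob angle, 0 to 4.2 rad, grows clockwise seen from above. It stays where it is left (light friction, 0.04 N m) and drives the arrow pointer: 25 mm along the scale per rad.
- arrow_tip (a point): Tip of the arrow pointer: dark steel, stepped arrow shape, 18 mm wide tail narrowing to a 4 mm tip, riding in the front slot of the scale (robot side) and pointing to +x of the press. Driven by the knob only, moves to -y of the press as the knob turns clockwise. Axes as the press.
- arrow (a joint): Arrow pointer reading on the scale in m, from the zero line, growing to -y of the press (0.025 x the knob angle).
- needle_tip (a point): Tip of the needle: straight dark steel bar 4 mm wide, riding in the rear slot of the scale and pointing to -x of the press (at the arrow). Driven by the lever only, moves to -y as the lever goes down. Axes as the press.
- needle (a joint): Needle reading on the scale in m, same zero and direction as the arrow; 0 with the lever up, 0.09 at its lower stop; 0.18 m per rad of lever swing.
- tab_top (a point): Top centre of the tab: a brass block 14 x 5 x 10 mm (x, y, z) clipped on the middle of the scale between arrow tip and needle tip; it is the mark for both. Axes as the press. Not to be moved.
- tab (a joint): Tab position on the scale in m, same zero and direction as arrow and needle, 0.048 to 0.078. A stiff clip (6 N to slide).
- lever: Steel lever 18 mm thick. Origin on its pivot (press x 0, y 125, 240 mm above the table), hinge axis along press x. Runs 270 mm to -y; at rest rises 0.2 rad above level, swings down 0.5 rad (positive about press x) to its stop. A spring lifts it when let go: pushing the handle down takes 1 to 3 N at first, about 5 to 10 N when the foot presses the tub.
- handle_grip (a point): Middle of the lever's black handle: level round bar 24 mm thick, 95 mm long, along press x, sticking out from the lever's end towards the robot (-x), free all round. At rest 294 mm above the table, press x -62, y -140. Moves on a 270 mm circle about the pivot (265 mm to +y of it, at rest 54 mm below it); 1.5 mm per mm of needle.
- foot: Round steel foot of the ram, 76 mm across, 10 mm thick, origin at the centre of its underside, 125 mm above the table at rest, over the tub. It goes down with the lever, 100 mm per rad; it meets the lid after 20 mm (needle at about 0.036) and then a spring above it (450 N/m, some 3 N at first) gives way.
- tub: White round food tub with lid, 106 mm across at the lid, 85 mm tall, loose on the press base (20 mm above the table) under the foot. Origin at the centre of its underside.
- bowl: Bystander: steel bowl 150 mm across, 60 mm high, on the table to the right. Origin at the centre of its underside.
- bottle: Bystander: amber bottle with white cap, 60 mm across, 170 mm tall, on the table to the left. Origin at the centre of its underside.
- spatula: Bystander: spatula with black handle lying flat on the table to the left. Origin under its middle.
Not all that is in view belongs to the job. What is shaped like the tub but blue or orange is not meant.

How it is judged:
By the outcome, as a careful person would: the job done as asked, in the order asked, and still so for the second after the job is handed in, while the arm keeps its last pose, push and grip.
It also fails if it takes over 72 s, if anything falls off the work surface, if the arm or the gripper's body presses on something with over 40 N, if the wrist force passes 120 N, or if a joint passes its speed limit or range.

## Working session

There is one attempt and no reset: what is moved stays moved. The work goes in short steps, Python scripts to look and compute and a shell command to move; the robot and the scene stay as the last step left them, time stands still between calls to the robot, and variables do not carry over. Pictures are saved under pics/ and viewed, at most 10 in all, crops included, and the job is handed in when it is done.

```bash
ls; mkdir -p pics; cat > h.py <<'E'
import numpy as np, cv2
from station import ctrl, optics
def shot(n):
    im,d=optics.get_image(n); P=optics.camera_params(n)
    return im,d,np.array(P["mtx"]),np.array(P["extrinsics"])
def ray(K,T,u,v):
    r=T[:3,:3]@np.linalg.solve(K,[u,v,1.]); return T[:3,3],r
def onz(K,T,u,v,z):
    o,r=ray(K,T,u,v); return o+r*(z-o[2])/r[2]
def dep(K,T,u,v,d): 
    o,r=ray(K,T,u,v); return o+r*d
def proj(K,T,p):
    c=np.linalg.inv(T)@np.append(p,1); q=K@c[:3]; return q[:2]/q[2]
E
python3 - <<'E'
from h import *
for n in("scene","top"):
    im,d,K,T=shot(n); cv2.imwrite(f"pics/{n}0.png",im[...,::-1]); np.save(f"pics/{n}0.npy",d); print(n,K.round(1).tolist(),T.round(3).tolist())
o=ctrl.get_obs(); print(o)
E
```

```text
pics
scene [[547.5, 0.0, 311.2], [0.0, 547.5, 234.3], [0.0, 0.0, 1.0]] [[0.788, 0.398, -0.47, 1.339], [0.615, -0.493, 0.615, -1.01], [0.013, -0.774, -0.633, 1.204], [0.0, 0.0, 0.0, 1.0]]
top [[464.0, 0.0, 314.0], [0.0, 464.0, 233.5], [0.0, 0.0, 1.0]] [[-0.015, -0.976, 0.217, 0.319], [-1.0, 0.014, -0.003, -0.015], [-0.0, -0.217, -0.976, 1.322], [0.0, 0.0, 0.0, 1.0]]
{'t': 0.1, 'q': array([ 1.01401088e+00,  5.32816878e-02,  1.61415514e+00,  2.58621121e-06,
        1.47599948e+00, -1.18993783e-01]), 'dq': array([ 0.00155962, -0.00064842, -0.00393422, -0.0025308 , -0.00192197,
        0.00054575]), 'effort': array([ 1.67786739e-04, -3.94903135e+01, -3.71363461e+01, -1.39965464e-04,
        3.94084389e-03, -2.18714229e-05]), 'tool_pos': array([0.26465887, 0.56557754, 0.23019256]), 'tool_rot': array([-6.82069801e-01, -3.06602720e+00,  2.73039261e-03]), 'contact_force': array([-0.10074662,  0.24722903,  0.20023476]), 'wrist_torque': array([0.01459282, 0.01361408, 0.00592276]), 'grip_force': 0.0, 'opening': 0.08594153070223995}
```

View pics/scene0.png

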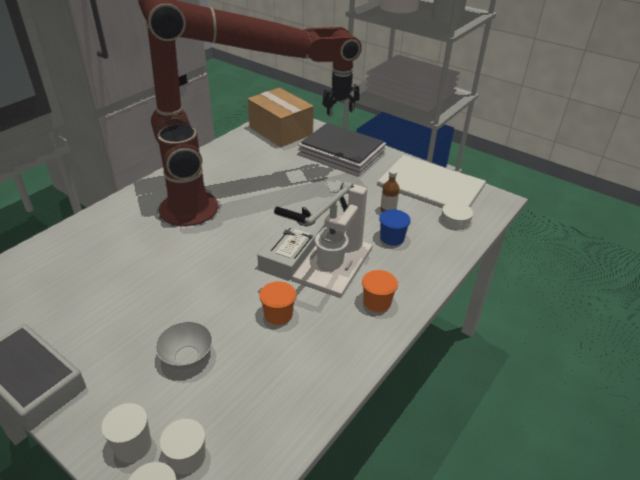

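View pics/top0.png

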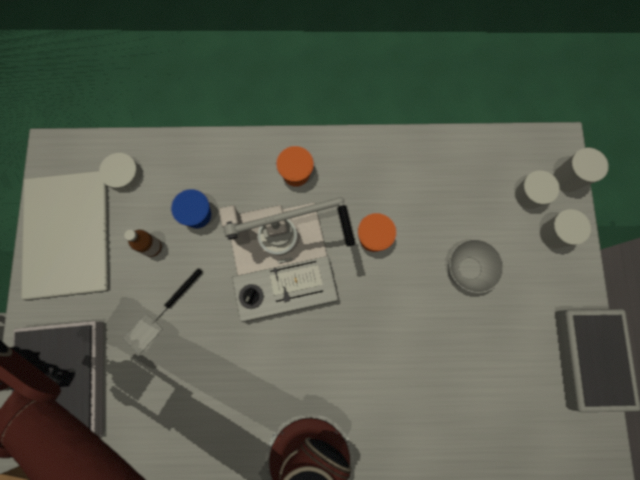

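The press is at about (285,260) in top, with the knob at (250,296), the scale at (298,281) and the handle at (346,226). In scene, the knob is occluded, the scale is at about (292,243) and the handle at (292,213). I'll take close crops next.

```bash
python3 - <<'E'
from h import *
a=cv2.imread("pics/top0.png")[190:330,215:365]; b=cv2.imread("pics/scene0.png")[175:300,250:380]
a=cv2.resize(a,None,fx=4,fy=4,interpolation=cv2.INTER_CUBIC)
b=cv2.resize(b,None,fx=4,fy=4,interpolation=cv2.INTER_CUBIC)
cv2.imwrite("pics/ca.png",a);cv2.imwrite("pics/cb.png",b)
E
```

```text
(no output)
```

View pics/ca.png

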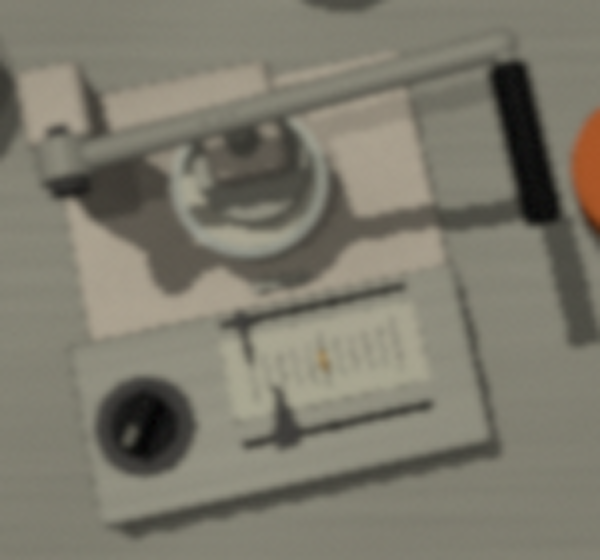

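View pics/cb.png

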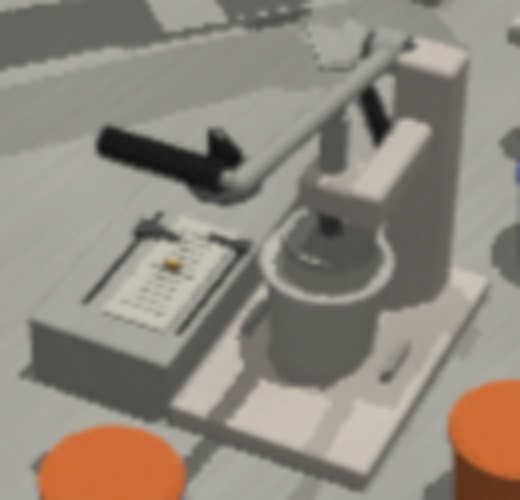

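Crop of top: knob at (252,296), arrow tip at about (285,287), needle at (277,275), brass tab at (296,280) and handle axis at (346,226). In the scene crop, the tab is at about (293,241), the arrow at (289,232) and the handle from (276,209) to (305,221). The tub under the foot is white. The blue one and the two orange ones are decoys.

```bash
cat > m.py <<'E'
from h import *
def tri(r1,r2):
    (o1,d1),(o2,d2)=r1,r2; d1=d1/np.linalg.norm(d1);d2=d2/np.linalg.norm(d2)
    s=np.linalg.lstsq(np.c_[d1,-d2],o2-o1,rcond=None)[0]
    a=o1+d1*s[0]; b=o2+d2*s[1]; return (a+b)/2,np.linalg.norm(a-b)
E
python3 - <<'E'
from m import *
S=shot("scene"); Tp=shot("top")
A=lambda u,v:(u/4+215-.4,v/4+190-.4); B=lambda u,v:(u/4+250-.4,v/4+175-.4)
K,T=Tp[2:]
c=[onz(K,T,*A(*p),.06)[:2] for p in[(75,348),(108,522),(497,440),(455,265)]]
print("corners",np.round(c,4).tolist(),[np.linalg.norm(c[i]-c[(i+1)%4]).round(3) for i in range(4)])
c=np.array(c,np.float32); ex=(c[0]-c[1])+(c[3]-c[2]); ey=(c[0]-c[3])+(c[1]-c[2]); print("yaw",np.arctan2(ex[1],ex[0]),np.arctan2(-ey[0],ey[1]))
# model fit: rigid 
m=np.array([(-80,170),(-205,170),(-205,-100),(-80,-100)])/1000.
mc=m-m.mean(0);cc=c-c.mean(0);H=mc.T@cc;th=np.arctan2(H[0,1]-H[1,0],H[0,0]+H[1,1]);R=np.array([[np.cos(th),-np.sin(th)],[np.sin(th),np.cos(th)]]);t=c.mean(0)-R@m.mean(0)
print("press",t,th,"res",(c-(m@R.T+t)).round(4).tolist())
w=lambda x,y,z:np.append(R@[x,y]+t,z)
for n,p in dict(knob=(-.145,.128,.097),hg=(-.062,-.14,.294),knobtop=(-.145,.128,.104)).items():
    q=w(*p); print(n,q.round(4),"top",proj(K,T,q).round(1),"scene",proj(*S[2:],q).round(1))
# brass tab mask
for n,s in(("top",Tp),("scene",S)):
    hsv=cv2.cvtColor(s[0],cv2.COLOR_RGB2HSV); box=np.zeros(hsv.shape[:2],np.uint8)
    (box[265:300,275:330] if n=="top" else box[228:255,275:310]).fill(1) if False else None
    if n=="top": box[265:300,275:330]=1
    else: box[228:255,275:310]=1
    mk=(hsv[...,1]>75)&(hsv[...,0]>8)&(hsv[...,0]<30)&(box>0); v,u=np.nonzero(mk)
    wt=hsv[...,1][mk].astype(float); print(n,len(u),np.average(u,weights=wt),np.average(v,weights=wt))
    if n=="top": rt=ray(K,T,np.average(u,weights=wt),np.average(v,weights=wt))
    else: rs=ray(*s[2:],np.average(u,weights=wt),np.average(v,weights=wt))
p,g=tri(rt,rs); q=R.T@(p[:2]-t); print("tab",p,g,"press xy",q,"reading",.05-q[1])
for n,uv,z in(("arrowtip",(280,390),.065),("needletip",(250,360),.065)):
    p=onz(K,T,*A(*uv),z); q=R.T@(p[:2]-t); print(n,q,"reading",.05-q[1])
# handle: black blob ends in both
def axis(s,box):
    im=s[0].max(2);mk=np.zeros(im.shape,np.uint8);x0,y0,x1,y1=box;mk[y0:y1,x0:x1]=(im[y0:y1,x0:x1]<45)
    n,l,st,ce=cv2.connectedComponentsWithStats(mk);i=1+np.argmax(st[1:,4]);v,u=np.nonzero(l==i)
    r=cv2.minAreaRect(np.c_[u,v].astype(np.float32)); return st[i],ce[i],r
print(axis(Tp,(335,200,360,250)));print(axis(S,(270,200,306,226)))
a=axis(Tp,(335,200,360,250))[1];b=axis(S,(270,200,306,226))[1]
p,g=tri(ray(K,T,*a),ray(*S[2:],*b)); q=R.T@(p[:2]-t);print("handle",p,g,"press",q)
d=Tp[1]; print("depth handle",dep(K,T,*a,d[int(round(a[1])),int(round(a[0]))]))
print(axis(Tp,(238,283,264,309)))
np.savez("press.npz",R=R,t=t,th=th)
E
```

```text
corners [[0.4819, 0.203], [0.3647, 0.1783], [0.4154, -0.0833], [0.5355, -0.0575]] [np.float64(0.12), np.float64(0.266), np.float64(0.123), np.float64(0.266)]
yaw 0.21002205 0.19712956
press [0.59597902 0.0540324 ] 0.19937588772378984 res [[-0.002, -0.0018], [0.0033, -0.0018], [0.0005, 0.0013], [-0.0018, 0.0023]]
knob [0.4285 0.1508 0.097 ] top [250.4 294.8] scene [305.8 211.5]
hg [ 0.5629 -0.0955  0.294 ] top [347.8 226.3] scene [288.9 214.5]
knobtop [0.4285 0.1508 0.104 ] top [250.  294.5] scene [305.8 209.8]
top 7 295.41512605042016 279.7025210084034
scene 9 292.5396648044693 240.6491620111732
tab [0.46925116 0.03260929 0.06768361] 0.002122581059182677 press xy [-0.12846044  0.0041007 ] reading 0.04589929951177444
arrowtip [-0.14066019  0.03741497] reading 0.012585027821047874
needletip [-0.11639861  0.05327303] reading -0.003273033650346882
(array([338, 206,  17,  40, 330], dtype=int32), array([345.91212121, 225.62121212]), ((345.62127685546875, 225.70921325683594), (40.487266540527344, 8.755255699157715), 76.60750579833984))
(array([275, 207,  31,  16, 224], dtype=int32), array([291.37053571, 214.25446429]), ((289.88232421875, 214.52938842773438), (30.371814727783203, 13.038405418395996), 4.39870548248291))
handle [ 0.56574888 -0.09033848  0.2928245 ] 0.0025807492402357087 press [-0.05822505 -0.13552364]
depth handle [ 0.56143168 -0.09019041  0.30694146]
(array([243, 288,  16,  17, 193], dtype=int32), array([251.        , 295.56476684]), ((250.5, 296.0), (16.0, 15.0), 90.0))
```

```bash
cat > meas.py <<'E'
from m import *
P=np.load("press.npz"); R,t=P["R"],P["t"]
def avg(n,k=6):
    ims=[];ds=[]
    for _ in range(k):
        im,d,K,T=shot(n); ims.append(im.astype(np.float32)); ds.append(d)
    return np.mean(ims,0),np.median(ds,0),K,T
# rectified press-frame map of the plane z=.06: 0.5 mm per px, u = -y, v = -x
def rect(s,z,x0,x1,y0,y1,mm=.0005):
    im,d,K,T=s; xs=np.arange(x1,x0,-mm); ys=np.arange(y1,y0,-mm)
    X,Y=np.meshgrid(xs,ys,indexing="ij"); W=np.stack([R[0,0]*X+R[0,1]*Y+t[0],R[1,0]*X+R[1,1]*Y+t[1],np.full_like(X,z)],-1)
    C=(W-T[:3,3])@T[:3,:3]; q=C@K.T; q=(q[...,:2]/q[...,2:]).astype(np.float32)
    return cv2.remap(im.astype(np.float32),q[...,0],q[...,1],cv2.INTER_CUBIC),xs,ys
E
python3 - <<'E'
from meas import *
s=avg("top"); c=avg("scene",3)
np.savez("pics/s0.npz",im=s[0],d=s[1]); np.savez("pics/c0.npz",im=c[0],d=c[1])
r,xs,ys=rect(s,.062,-.19,-.09,-.06,.16,.0005)
cv2.imwrite("pics/rect0.png",np.clip(r[...,::-1]*1.3,0,255)[:, :])
k,_,_=rect(s,.104,-.18,-.11,.093,.163,.0002)
k=np.clip(k*3,0,255)[...,::-1]
k2=cv2.resize(np.clip(c[0][195:230,288:323]*3,0,255)[...,::-1],(350,350),interpolation=cv2.INTER_CUBIC)
o=np.zeros((560,800,3),np.uint8); o[:200,:440]=np.clip(r[...,::-1]*1.3,0,255); o[205:555,:350]=k[:350,:350]; o[205:555,400:750]=k2
cv2.imwrite("pics/v5.png",o)
d=s[1];K,T=s[2:]
pts=[dep(K,T,u,v,d[v,u]) for v in range(285,307) for u in range(240,264) if d[v,u]>0]
pts=np.array(pts); print(np.histogram(pts[:,2],bins=[.05,.06,.066,.072,.08,.09,.098,.102,.106,.12]))
h=pts[pts[:,2]>.09]; q=(h[:,:2]-t)@R; print(len(h),q.mean(0),h.mean(0)); w,V=np.linalg.eigh(np.cov(q.T)); print(w**.5*3.46,V[:,1],np.arctan2(V[1,1],V[0,1]))
E
```

```text
(array([ 24, 131, 165, 106,   7,  10,   6,  71,   8]), array([0.05 , 0.06 , 0.066, 0.072, 0.08 , 0.09 , 0.098, 0.102, 0.106,
       0.12 ]))
95 [-0.14571986  0.12951314] [0.42749475 0.152119   0.10313006]
[0.01461706 0.04111075] [-0.85007674  0.52665884] 2.5869273131415076[ WARN:0@8.217] global loadsave.cpp:1063 imwrite_ Unsupported depth image for selected encoder is fallbacked to CV_8U.
```

View pics/v5.png

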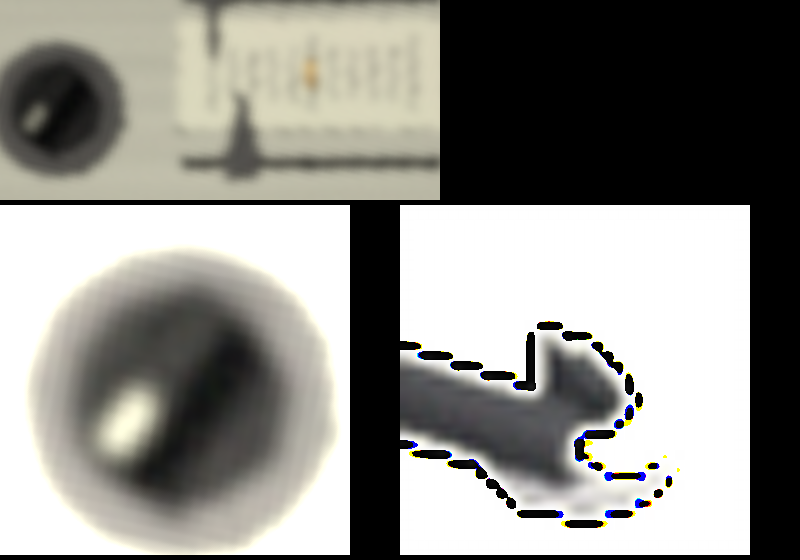

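The upper-left panel shows needle, arrow and tab at u≈213, 241 and 311 (0.5 mm/px). The lower panels show the knob bar clearly. By depth it measures 41×14.6 mm with its top at z 0.103, and its centre is at (0.4275, 0.1521). Things that could be mistaken:
- **Knob:** black bar at top (251,296), versus the black handle at (346,226) and the black lever pivot at (232,230).
- **Marker:** the brass tab at (295,280), versus the arrow at (285,295) and the needle at (276,272).

The description fits the first of each. Next I move above the knob.

```bash
cat > go.py <<'E'
import sys; from m import *
from scipy.spatial.transform import Rotation as Ro
def to(p,head=None):
    o=ctrl.get_obs(); Rt=Ro.from_rotvec(o["tool_rot"]).as_matrix(); d=Rt.T@(np.array(p)-o["tool_pos"])*1000
    h=np.arctan2(Rt[1,0],Rt[0,0]); r=None if head is None else (h-head+np.pi/2)%np.pi-np.pi/2
    print("pos",o["tool_pos"].round(4),"head",round(h,3),"tool z",Rt[:,2].round(3),"-> t mm",d.round(1),"roll",r,"q6",o["q"][5].round(3),"F",o["contact_force"].round(1),"t",o["t"],"open",o["opening"].round(4),"grip",round(o["grip_force"],1))
if __name__=="__main__":
    a=[float(x) for x in sys.argv[1:]]; to(a[:3],a[3] if len(a)>3 else None)
E
python3 -m handwheel '[{"tx":-27,"ty":-25.5},{"tx":-27,"ty":-25.5},{"tx":-27,"ty":-25.5},{"tx":-27,"ty":-25.5},{"tx":-27,"ty":-25.5},{"tx":-27,"ty":-25.5},{"tx":-27,"ty":-25.5},{"tx":-27,"ty":-25.5},{"tx":-27,"ty":-25.5},{"tx":-27,"ty":-25.5},{"tx":-27,"ty":-25.5},{"tx":-26,"ty":-25,"roll":-0.081}]' 50 30
python3 -m handwheel '[{"tx":0}]'
python3 go.py .4275 .1521 .080 -.356
```

```text
$[0]: bad value
$[0]: bad value
Traceback (most recent call last):
  File "go.py", line 8, in <module>
    a=[float(x) for x in sys.argv[1:]]; to(a[:3],a[3] if len(a)>3 else None)
                                        ~~^^^^^^^^^^^^^^^^^^^^^^^^^^^^^^^^^^
  File "go.py", line 6, in to
    print("pos",o["tool_pos"].round(4),"head",round(h,3),"tool z",Rt[:,2].round(3),"-> t mm",d.round(1),"roll",r,"q6",o["q"][5].round(3),"F",o["contact_force"].round(1),"t",o["t"],"open",o["opening"].round(4),"grip",round(o["grip_force"],1))
                                                                                                                                                                                           ^^^^^^^^^^^^^^^^^^
AttributeError: 'float' object has no attribute 'round'
```

```bash
sed -i 's/o\["opening"\].round(4)/round(o["opening"],4)/' go.py
python3 -m handwheel '[{"tx":-27,"ty":-25.5,"tz":0,"roll":0}]' 50 30; python3 go.py .4275 .1521 .080 -.356
```

```text
t: 0.73
tool_pos: [0.2771, 0.5343, 0.2309]
tool_rot: [-0.675, -3.067, -0.003]
contact_force: [1.6, -1.4, -0.1]
opening: 0.0753
grip_force: 0.0
pos [0.2771 0.5343 0.2309] head 2.708 tool z [-0.001  0.002 -1.   ] -> t mm [-297.3 -283.9  150. ] roll -0.07745539783756605 q6 -0.17 F [ 1.6 -1.4 -0.1] t 0.7333 open 0.0753 grip 0.0
```

```bash
python3 -m handwheel '[{"tx":-27,"ty":-25.5,"tz":0,"roll":0},{"tx":-27,"ty":-25.5,"tz":0,"roll":0},{"tx":-27,"ty":-25.5,"tz":0,"roll":0},{"tx":-27,"ty":-25.5,"tz":0,"roll":0},{"tx":-27,"ty":-25.5,"tz":0,"roll":0},{"tx":-27,"ty":-25.5,"tz":0,"roll":0},{"tx":-27,"ty":-25.5,"tz":0,"roll":0},{"tx":-27,"ty":-25.5,"tz":0,"roll":0},{"tx":-27,"ty":-25.5,"tz":0,"roll":0},{"tx":-27,"ty":-25.5,"tz":0,"roll":0},{"tx":-25,"ty":-25,"tz":0,"roll":-0.08},{"tx":0,"ty":0,"tz":0,"roll":0}]' 
python3 -m handwheel '[{"tx":0,"ty":0,"tz":0,"roll":0},{"tx":0,"ty":0,"tz":0,"roll":0}]'
python3 go.py .4275 .1521 .080 -.356
```

```text
t: 1.73
tool_pos: [0.4287, 0.1482, 0.2317]
tool_rot: [0.565, 3.088, -0.003]
contact_force: [-0.5, 1.4, -0.3]
opening: 0.0498
grip_force: 0.0
t: 1.9
tool_pos: [0.427, 0.1531, 0.2314]
tool_rot: [-0.561, -3.091, -0.001]
contact_force: [-0.1, -0.8, -0.1]
opening: 0.05
grip_force: 0.0
pos [0.427  0.1531 0.2314] head 2.783 tool z [ 0.     0.001 -1.   ] -> t mm [ -0.9  -0.8 151.4] roll -0.002841681225812742 q6 -1.032 F [-0.1 -0.8 -0.1] t 1.9 open 0.05 grip 0.0
```

```bash
python3 -m handwheel '[{"tx":-1,"ty":-1,"tz":20,"roll":0},{"tx":0,"ty":0,"tz":25,"roll":0},{"tx":0,"ty":0,"tz":25,"roll":0},{"tx":0,"ty":0,"tz":25,"roll":0},{"tx":0,"ty":0,"tz":22,"roll":0},{"tx":0,"ty":0,"tz":18,"roll":0},{"tx":0,"ty":0,"tz":14,"roll":0},{"tx":0,"ty":0,"tz":0,"roll":0},{"tx":0,"ty":0,"tz":0,"roll":0}]' 
python3 -m handwheel '[{"tx":0,"ty":0,"tz":1,"roll":0},{"tx":0,"ty":0,"tz":0,"roll":0},{"tx":0,"ty":0,"tz":0,"roll":0},{"tx":0,"ty":0,"tz":0,"roll":0},{"tx":0,"ty":0,"tz":0,"roll":0},{"tx":0,"ty":0,"tz":0,"roll":0}]' 0 30
python3 go.py .4275 .1521 .080 -.356
```

```text
t: 2.65
tool_pos: [0.4267, 0.1527, 0.0817]
tool_rot: [-0.555, -3.09, 0.001]
contact_force: [0.7, -0.1, -0.3]
opening: 0.0499
grip_force: 0.0
t: 3.15
tool_pos: [0.4285, 0.152, 0.0827]
tool_rot: [0.559, 3.09, 0.002]
contact_force: [-1.5, 1.7, 6.1]
opening: 0.0133
grip_force: 33.2
pos [0.4285 0.152  0.0827] head 2.784 tool z [ 0.002  0.001 -1.   ] -> t mm [ 1.  -0.2  2.7] roll -0.001962407257231291 q6 -1.037 F [-1.5  1.7  6.1] t 3.15 open 0.0133 grip 33.2
```

```bash
python3 -m handwheel '[{"tx":0,"ty":0,"tz":0,"roll":0.1},{"tx":0,"ty":0,"tz":0,"roll":0.1},{"tx":0,"ty":0,"tz":0,"roll":0.1},{"tx":0,"ty":0,"tz":0,"roll":0.1},{"tx":0,"ty":0,"tz":0,"roll":0.1},{"tx":0,"ty":0,"tz":0,"roll":0.1},{"tx":0,"ty":0,"tz":0,"roll":0.1},{"tx":0,"ty":0,"tz":0,"roll":0.1},{"tx":0,"ty":0,"tz":0,"roll":0.1},{"tx":0,"ty":0,"tz":0,"roll":0.1},{"tx":0,"ty":0,"tz":0,"roll":0.1},{"tx":0,"ty":0,"tz":0,"roll":0}]'
python3 - <<'E'
from meas import *
from go import to
s=avg("top",8); np.savez("pics/s1.npz",im=s[0]); to([.4275,.1521,.08],-.356)
K,T=s[2:]; s0=(np.load("pics/s0.npz")["im"],0,K,T)
o=[]
for q in(s0,s):
    r,xs,ys=rect(q,.064,-.175,-.09,-.06,.075,.00025); o.append(cv2.resize(np.clip(r[...,::-1]*1.4,0,255).astype(np.uint8),(800,280*800//800*1)))
cv2.imwrite("pics/v6.png",np.vstack(o))
E
```

```text
t: 4.15
tool_pos: [0.427, 0.1508, 0.0827]
tool_rot: [-2.096, -2.339, 0.006]
contact_force: [-8.4, -3.8, 12.0]
opening: 0.0133
grip_force: 34.1
pos [0.427  0.1508 0.0827] head 1.684 tool z [-0.003 -0.002 -1.   ] -> t mm [1.3 0.6 2.7] roll -1.1018148580953038 q6 0.063 F [-8.3 -3.7 12.2] t 4.55 open 0.013 grip 34.1
```

View pics/v6.png

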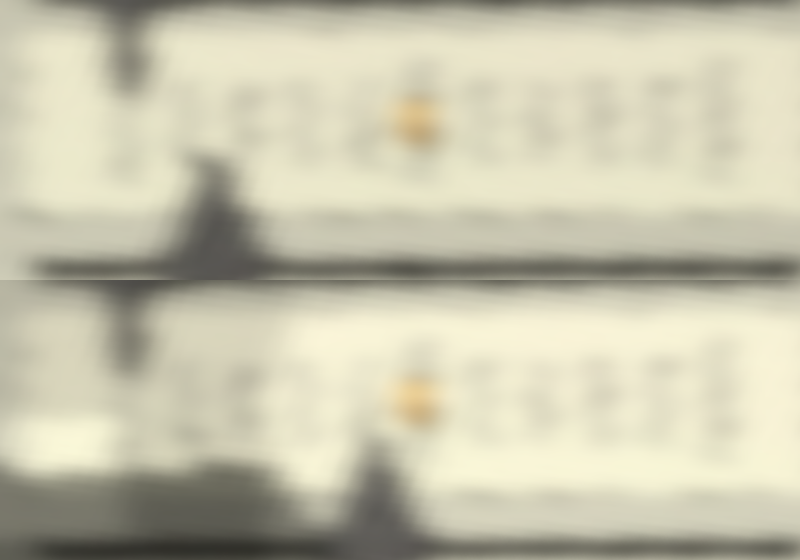

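Top pane before, bottom pane after (0.169 mm/px). The zero line and needle are at u≈125, the tab at 417 (≈49 mm), and the arrow moved from 213 to 375. That is 27.4 mm, as expected for 1.1 rad. About 7 mm remains, so I'll take a numeric centroid.

```bash
cat > rd.py <<'E'
from meas import *
def read(s,guess,verbose=True):
    r,xs,ys=rect(s,.066,-.165,-.09,-.06,.075,.00025); g=r.mean(2); sat=(r[...,0]-r[...,2])
    def band(a,b): return (xs>a)&(xs<b)
    def cen(w,m): w=np.clip(w,0,None)*m; return (w*ys).sum()/w.sum()
    m=band(-.136,-.116); p=sat[m].mean(0); p=p-np.median(p); k=np.abs(ys-.0045)<.012; p=np.where(p>.25*p[k].max(),p,0)
    tab=cen(p,k)
    out=[]
    for (a,b,g0,h) in((-.163,-.156,guess[0],.016),(-.154,-.146,guess[0],.012),(-.108,-.101,guess[1],.008)):
        q=g[band(a,b)].mean(0); y=g0
        for _ in range(4):
            k=np.abs(ys-y)<h; bg=np.interp(ys,[y-h,y+h],[q[np.abs(ys-y+h)<.001].mean(),q[np.abs(ys-y-h)<.001].mean()]); d=bg-q; d=np.where(d>.3*d[k].max(),d,0); y=cen(d,k)
        out.append(y)
    print("y tab %.4f arrow low %.4f high %.4f needle %.4f; arrow->tab mm %.2f %.2f needle->tab %.2f"%(tab,*out,*[(o-tab)*1000 for o in out])); return tab,out
if __name__=="__main__":
    import sys
    s=avg("top",8); np.savez("pics/last.npz",im=s[0]); read(s,[float(x) for x in sys.argv[1:3]])
E
python3 - <<'E'
from rd import *
s=shot("top")
for f,g in(("s0",(.039,.053)),("s1",(.0115,.053))): read((np.load(f"pics/{f}.npz")["im"],0,s[2],s[3]),g)
E
```

```text
y tab 0.0050 arrow low 0.0384 high 0.0387 needle 0.0534; arrow->tab mm 33.35 33.67 needle->tab 48.35
y tab 0.0050 arrow low 0.0107 high 0.0111 needle 0.0534; arrow->tab mm 5.67 6.11 needle->tab 48.34
```

```bash
python3 -m handwheel '[{"tx":0,"ty":0,"tz":0,"roll":0.08},{"tx":0,"ty":0,"tz":0,"roll":0.08},{"tx":0,"ty":0,"tz":0,"roll":0.08},{"tx":0,"ty":0,"tz":0,"roll":0},{"tx":0,"ty":0,"tz":0,"roll":0}]' | tail -4
python3 rd.py .005 .053
python3 - <<'E'
from meas import *
from go import to
s=shot("top"); K,T=s[2:]; im=np.load("pics/last.npz")["im"]
r,xs,ys=rect((im,0,K,T),.066,-.165,-.095,-.02,.03,.00025)
c=avg("scene",8); np.savez("pics/c1.npz",im=c[0])
r2,_,_=rect(c,.066,-.165,-.095,-.02,.03,.00025)
f=lambda r:cv2.resize(np.clip(r[...,::-1]*1.4,0,255).astype(np.uint8),(400,560),interpolation=cv2.INTER_CUBIC)
cv2.imwrite("pics/v7.png",np.hstack([f(r),f(r2)])); to([.4275,.1521,.08],-.356)
E
```

```text
tool_rot: [-2.357, -2.075, 0.007]
contact_force: [-10.1, -3.8, 14.1]
opening: 0.0136
grip_force: 34.3
y tab 0.0050 arrow low 0.0052 high 0.0055 needle 0.0534; arrow->tab mm 0.15 0.45 needle->tab 48.33
pos [0.4266 0.1508 0.0827] head 1.444 tool z [-0.004 -0.002 -1.   ] -> t mm [1.4 0.8 2.6] roll -1.3417916721502121 q6 0.303 F [-10.5  -3.9  14.1] t 5.8667 open 0.0132 grip 34.3
```

View pics/v7.png

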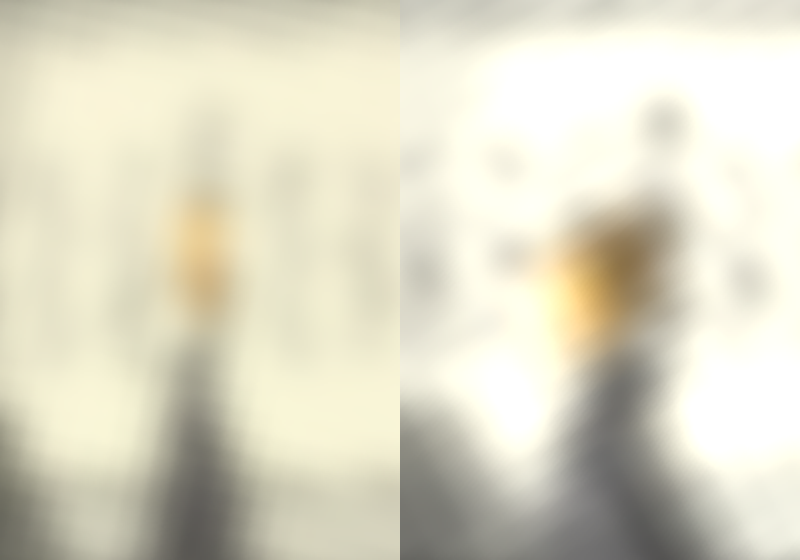

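Left pane (0.125 mm/px): the tab is at u≈203 and the arrow at ≈199, so the arrow is about 0.4 mm short. A small extra turn, then release and go up.

```bash
python3 -m handwheel '[{"tx":0,"ty":0,"tz":0,"roll":0.016},{"tx":0,"ty":0,"tz":0,"roll":0},{"tx":0,"ty":0,"tz":0,"roll":0}]' >/dev/null
python3 rd.py .005 .053
python3 -m handwheel '[{"tx":0,"ty":0,"tz":0,"roll":0},{"tx":0,"ty":0,"tz":0,"roll":0},{"tx":0,"ty":0,"tz":0,"roll":0},{"tx":0,"ty":0,"tz":0,"roll":0},{"tx":0,"ty":0,"tz":-5,"roll":0},{"tx":0,"ty":0,"tz":-15,"roll":0},{"tx":0,"ty":0,"tz":-30,"roll":0},{"tx":0,"ty":0,"tz":-30,"roll":0},{"tx":0,"ty":0,"tz":-30,"roll":0},{"tx":0,"ty":0,"tz":-30,"roll":0},{"tx":0,"ty":0,"tz":0,"roll":0}]' 50 | tail -4
python3 rd.py .005 .053; python3 go.py .4275 .1521 .28 0
```

```text
y tab 0.0050 arrow low 0.0050 high 0.0049 needle 0.0534; arrow->tab mm -0.02 -0.11 needle->tab 48.34
tool_rot: [2.369, 2.053, 0.017]
contact_force: [0.5, -0.7, 0.8]
opening: 0.0499
grip_force: 0.0
y tab 0.0051 arrow low 0.0050 high 0.0048 needle 0.0534; arrow->tab mm -0.11 -0.32 needle->tab 48.29
pos [0.4269 0.1514 0.2196] head 1.428 tool z [-0.003 -0.001 -1.   ] -> t mm [  0.7   0.3 -60.4] roll 1.427750188805283 q6 0.319 F [ 0.1  0.3 -0.7] t 7.8333 open 0.0501 grip 0.0
```

The arrow is in line with the tab to about 0.2 mm. Now to the handle: rise and align the fingers across the bar, closing along press y.

```bash
python3 -m handwheel '[{"tx":0,"ty":0,"tz":-13,"roll":0.112},{"tx":0,"ty":0,"tz":-13,"roll":0.112},{"tx":0,"ty":0,"tz":-13,"roll":0.112},{"tx":0,"ty":0,"tz":-13,"roll":0.112},{"tx":0,"ty":0,"tz":-13,"roll":0.112},{"tx":0,"ty":0,"tz":-13,"roll":0.112},{"tx":0,"ty":0,"tz":-13,"roll":0.112},{"tx":0,"ty":0,"tz":-13,"roll":0.112},{"tx":0,"ty":0,"tz":-13,"roll":0.112},{"tx":0,"ty":0,"tz":-13,"roll":0.112},{"tx":0,"ty":0,"tz":-15,"roll":0.11},{"tx":0,"ty":0,"tz":0,"roll":0}]' 70 | head -2
python3 go.py .556 -.0925 .365 .199
```

```text
t: 8.83
tool_pos: [0.4285, 0.1517, 0.3689]
pos [0.4285 0.1517 0.3689] head 0.196 tool z [ 0.004  0.001 -1.   ] -> t mm [ 77.5 264.4   4.2] roll -0.002921107766692632 q6 1.551 F [1.1 1.  0.4] t 8.8333 open 0.0702 grip 0.0
```

```bash
python3 -m handwheel '[{"tx":9,"ty":32,"tz":0,"roll":0},{"tx":10,"ty":33,"tz":0,"roll":0},{"tx":10,"ty":34,"tz":0,"roll":0},{"tx":10,"ty":34,"tz":0,"roll":0},{"tx":10,"ty":34,"tz":0,"roll":0},{"tx":10,"ty":34,"tz":0,"roll":0},{"tx":10,"ty":33,"tz":0,"roll":0},{"tx":8,"ty":30,"tz":0,"roll":0},{"tx":0,"ty":0,"tz":0,"roll":0},{"tx":0,"ty":0,"tz":0,"roll":0},{"tx":0,"ty":0,"tz":0,"roll":0}]' | head -1
python3 go.py .556 -.0925 .276 .199
```

```text
t: 9.75
pos [ 0.5546 -0.0918  0.365 ] head 0.199 tool z [-0.002  0.001 -1.   ] -> t mm [ 1.3  1.1 89. ] roll 0.00023449288191113027 q6 1.075 F [-0.1 -0.4  1.2] t 9.75 open 0.0702 grip 0.0
```

```bash
python3 -m handwheel '[{"tx":1,"ty":1,"tz":12,"roll":0},{"tx":0,"ty":0,"tz":15,"roll":0},{"tx":0,"ty":0,"tz":15,"roll":0},{"tx":0,"ty":0,"tz":15,"roll":0},{"tx":0,"ty":0,"tz":15,"roll":0},{"tx":0,"ty":0,"tz":12,"roll":0},{"tx":0,"ty":0,"tz":5,"roll":0},{"tx":0,"ty":0,"tz":0,"roll":0},{"tx":0,"ty":0,"tz":0,"roll":0}]' | tail -4
python3 -m handwheel '[{"tx":0,"ty":0,"tz":0,"roll":0},{"tx":0,"ty":0,"tz":0,"roll":0},{"tx":0,"ty":0,"tz":0,"roll":0},{"tx":0,"ty":0,"tz":0,"roll":0},{"tx":0,"ty":0,"tz":0,"roll":0},{"tx":0,"ty":0,"tz":0,"roll":0},{"tx":0,"ty":0,"tz":0,"roll":0}]' 0 45
python3 go.py .556 -.0925 .276 .199
```

```text
tool_rot: [-3.126, -0.31, 0.0]
contact_force: [0.2, -0.6, -0.2]
opening: 0.0699
grip_force: 0.0
t: 11.08
tool_pos: [0.5568, -0.0941, 0.2783]
tool_rot: [3.124, 0.309, 0.003]
contact_force: [0.4, -5.0, 2.6]
opening: 0.0225
grip_force: 44.1
pos [ 0.5568 -0.0941  0.2783] head 0.197 tool z [ 0.002 -0.003 -1.   ] -> t mm [-0.5 -1.7  2.3] roll -0.0017398876323149182 q6 1.075 F [ 0.4 -5.   2.6] t 11.0833 open 0.0225 grip 44.1
```

```bash
python3 -m handwheel '[{"tx":0,"ty":1.3,"tz":7,"roll":0},{"tx":0,"ty":1.1,"tz":6.8,"roll":0},{"tx":0,"ty":0.9,"tz":6.7,"roll":0},{"tx":0,"ty":0.8,"tz":6.7,"roll":0},{"tx":0,"ty":0.6,"tz":6.7,"roll":0},{"tx":0,"ty":0.4,"tz":6.7,"roll":0},{"tx":0,"ty":0.2,"tz":5.4,"roll":0},{"tx":0,"ty":0.1,"tz":5.4,"roll":0},{"tx":0,"ty":0,"tz":0,"roll":0},{"tx":0,"ty":0,"tz":0,"roll":0}]'
python3 rd.py .005 .018
python3 - <<'E'
from meas import *
s=shot("top"); K,T=s[2:]; im=np.load("pics/last.npz")["im"]
r,xs,ys=rect((im,0,K,T),.066,-.165,-.095,-.03,.07,.00025)
cv2.imwrite("pics/v8.png",cv2.resize(np.clip(r[...,::-1]*1.4,0,255).astype(np.uint8),(800,560),interpolation=cv2.INTER_CUBIC))
E
```

```text
t: 11.92
tool_pos: [0.5579, -0.0992, 0.2263]
tool_rot: [3.125, 0.309, 0.003]
contact_force: [0.9, -5.6, 3.4]
opening: 0.0222
grip_force: 46.5
y tab 0.0051 arrow low 0.0062 high 0.0050 needle 0.0202; arrow->tab mm 1.10 -0.07 needle->tab 15.17
```

View pics/v8.png

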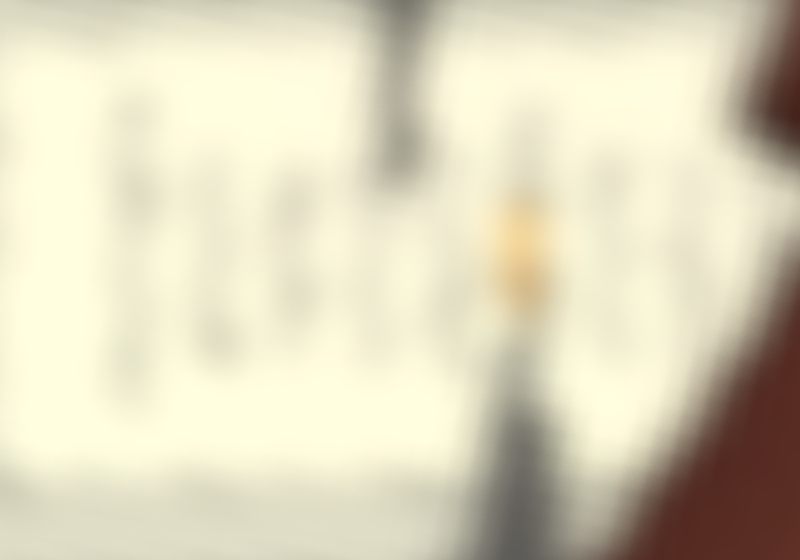

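At 0.125 mm/px the needle is at u≈398, the tab at 522 and the arrow at 521. The arrow and tab are in line, and the needle has 15 mm to go. The arm is not covering the mark. Continue slowly.

```bash
python3 -m handwheel '[{"tx":0,"ty":0,"tz":4,"roll":0},{"tx":0,"ty":0,"tz":4,"roll":0},{"tx":0,"ty":-0.1,"tz":4,"roll":0},{"tx":0,"ty":-0.1,"tz":4,"roll":0},{"tx":0,"ty":-0.2,"tz":3,"roll":0},{"tx":0,"ty":0,"tz":0,"roll":0},{"tx":0,"ty":0,"tz":0,"roll":0},{"tx":0,"ty":0,"tz":0,"roll":0}]'
python3 rd.py .005 .008
```

```text
t: 13.03
tool_pos: [0.5578, -0.0989, 0.2082]
tool_rot: [3.124, 0.309, 0.003]
contact_force: [0.3, -5.3, 6.0]
opening: 0.0226
grip_force: 47.6
y tab 0.0049 arrow low 0.0061 high 0.0050 needle 0.0080; arrow->tab mm 1.22 0.07 needle->tab 3.06
```

```bash
python3 -m handwheel '[{"tx":0,"ty":0,"tz":1.5,"roll":0},{"tx":0,"ty":-0.1,"tz":1.5,"roll":0},{"tx":0,"ty":-0.1,"tz":1.3,"roll":0},{"tx":0,"ty":0,"tz":0,"roll":0},{"tx":0,"ty":0,"tz":0,"roll":0},{"tx":0,"ty":0,"tz":0,"roll":0},{"tx":0,"ty":0,"tz":0,"roll":0}]'
python3 rd.py .005 .005
python3 - <<'E'
from meas import *
s=shot("top"); K,T=s[2:]; im=np.load("pics/last.npz")["im"]
r,xs,ys=rect((im,0,K,T),.066,-.165,-.095,-.03,.04,.00025)
g=r.mean(2); sat=r[...,0]-r[...,2]
for a in np.arange(-.162,-.098,.004):   # darkest column/parabola per strip near the mark
    m=np.abs(xs-a)<.002; k=np.abs(ys-.005)<.008; q=g[m].mean(0); d=np.clip(np.percentile(q[k],95)-q,0,None)*k; d=np.where(d>.4*d.max(),d,0)
    z=np.clip(sat[m].mean(0)-np.median(sat[m]),0,None)*k
    print(round(a,3),"dark y mm %.2f depth %.0f | sat %.0f %.2f"%((d*ys).sum()/d.sum()*1e3,d.max(),z.max(),(z*ys).sum()/z.sum()*1e3))
cv2.imwrite("pics/v9.png",cv2.resize(np.clip(r[...,::-1]*1.3,0,255).astype(np.uint8),(560,560),interpolation=cv2.INTER_CUBIC))
E
```

```text
t: 14.02
tool_pos: [0.5578, -0.0987, 0.2044]
tool_rot: [3.124, 0.309, 0.003]
contact_force: [-0.5, -5.8, 7.3]
opening: 0.0224
grip_force: 47.8
y tab 0.0050 arrow low 0.0061 high 0.0050 needle 0.0060; arrow->tab mm 1.13 -0.02 needle->tab 1.03
-0.162 dark y mm 5.27 depth 51 | sat 0 nan
-0.158 dark y mm 5.02 depth 58 | sat 0 nan
-0.154 dark y mm 4.87 depth 68 | sat 0 nan
-0.15 dark y mm 4.88 depth 76 | sat 0 nan
-0.146 dark y mm 5.29 depth 63 | sat 0 nan
-0.142 dark y mm 5.78 depth 49 | sat 0 -2.45
-0.138 dark y mm 5.04 depth 34 | sat 1 -0.86
-0.134 dark y mm 4.01 depth 31 | sat 16 4.80
-0.13 dark y mm 4.52 depth 33 | sat 32 4.97
-0.126 dark y mm 4.84 depth 24 | sat 38 5.03
-0.122 dark y mm 4.98 depth 31 | sat 28 5.04
-0.118 dark y mm 5.54 depth 47 | sat 2 2.73
-0.114 dark y mm 5.70 depth 55 | sat 0 -2.09
-0.11 dark y mm 5.70 depth 54 | sat 0 nan
-0.106 dark y mm 6.04 depth 51 | sat 0 nan
-0.102 dark y mm 5.90 depth 49 | sat 0 -2.75<stdin>:8: RuntimeWarning: invalid value encountered in scalar divide
```

View pics/v9.png

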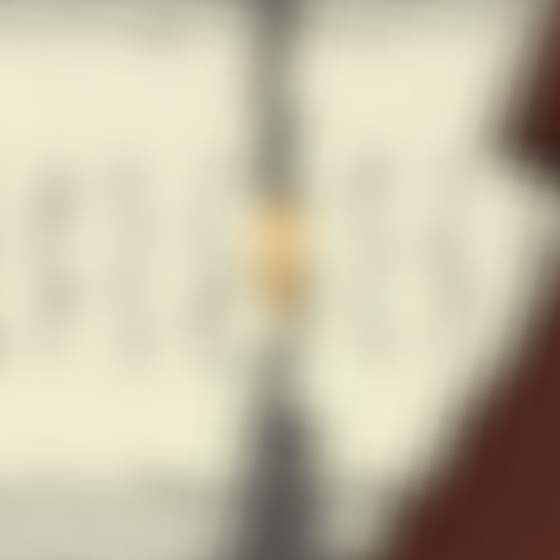

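The needle is at u≈276, the tab at 280 and the arrow at 281. The needle is still about 0.9 mm short, so the handle goes down another 1.3 mm.

```bash
python3 -m handwheel '[{"tx":0,"ty":0,"tz":0.7,"roll":0},{"tx":0,"ty":0,"tz":0.6,"roll":0},{"tx":0,"ty":0,"tz":0,"roll":0},{"tx":0,"ty":0,"tz":0,"roll":0},{"tx":0,"ty":0,"tz":0,"roll":0},{"tx":0,"ty":0,"tz":0,"roll":0},{"tx":0,"ty":0,"tz":0,"roll":0},{"tx":0,"ty":0,"tz":0,"roll":0}]'
python3 rd.py .005 .005;python3 rd.py .005 .005
```

```text
t: 15.13
tool_pos: [0.5578, -0.0986, 0.2032]
tool_rot: [3.125, 0.309, 0.003]
contact_force: [-0.8, -5.9, 7.6]
opening: 0.0228
grip_force: 47.9
y tab 0.0050 arrow low 0.0062 high 0.0050 needle 0.0053; arrow->tab mm 1.17 -0.03 needle->tab 0.33
y tab 0.0050 arrow low 0.0061 high 0.0050 needle 0.0053; arrow->tab mm 1.13 -0.03 needle->tab 0.32
```

```bash
python3 -m handwheel '[{"tx":0,"ty":0,"tz":0.3,"roll":0},{"tx":0,"ty":0,"tz":0,"roll":0},{"tx":0,"ty":0,"tz":0,"roll":0},{"tx":0,"ty":0,"tz":0,"roll":0},{"tx":0,"ty":0,"tz":0,"roll":0},{"tx":0,"ty":0,"tz":0,"roll":0}]' | sed -n 2,4p
python3 rd.py .005 .005
python3 -c "
from station import ctrl; print(ctrl.finish_job())"
```

```text
tool_pos: [0.5578, -0.0986, 0.2029]
tool_rot: [3.125, 0.309, 0.003]
contact_force: [-1.4, -6.0, 7.8]
y tab 0.0050 arrow low 0.0061 high 0.0050 needle 0.0051; arrow->tab mm 1.11 -0.04 needle->tab 0.09
the job is handed in; nothing more can be done
None
```

The job is handed in: the arrow was set first, then the lever brought down and held, with arrow and needle each within about 0.1–0.3 mm of the tab in the top camera; I did not re-check the tub by camera after pressing.

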